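# Pack the plug magazine

### The job

Two oak plugs have stuck part-way down the clear upright magazine tube. Take the slim packing rod out of its wooden block (not the thick rod, which does not fit the tube), press the plugs with it firmly down the tube until both are fully home at the bottom, then hang the rod back in its own block, upright with its collar resting on the block, and let go.

Things in the scene. Friction and masses are not known exactly. Their poses are not given: they have to be found in the camera images.
- packing_rod: Slim turned beech rod, origin at the centre of its lower tip, z up along it. From the tip: round shank 16 mm thick, 85 mm long; collar 56 mm wide, 8 mm thick; round handle 26 mm thick, 55 mm long (93 to 148 mm above the tip), gripped from above. 0.1 to 0.21 kg. Hangs upright by the collar, tip 5 mm above the bench. (Thick rod nearby: 42 mm shank and handle, 78 mm collar.)
- packing_block: The slim rod's own fixed wooden block, 80 x 80 x 90 mm high, with a 36 mm round hole from top to bottom in its middle. Origin at the centre of its underside, on the bench; z up. The rod is home when its collar lies on the block's top, 90 mm above the origin, its shank in the hole.
- magazine: Fixed plug magazine: a clear upright tube (outside 44 mm, bore 38 mm) on a wooden foot 90 x 90 x 20 mm, with two oak plugs inside. Origin at the centre of the foot's underside, on the bench; z up along the tube. The open mouth lies 130 mm above the origin, the tube's inner floor 20 mm above it.
- upper_plug (a joint): Way down the tube of the upper of two round oak plugs (35 mm wide, 22 mm tall, a gap between them), m. 0: its top is 11 mm below the mouth (starts 0 to 0.020); 0.055: fully home, top 66 mm below the mouth, possible only with the lower plug home under it. Each slides stiffly (3 N; 6 N for both), stays where left and stops hard at the bottom.

How it is judged:
On the way:
1. the rod, held by the robot, presses firmly (over 3 N) on the plugs while they are home at the bottom (value of joint upper_plug above 0.05 m and contact force between packing_rod and magazine above 3 N and contact force between the fingers and packing_rod above 1 N and horizontal distance between packing_rod and magazine below 0.02 m and z of packing_rod in the frame of magazine below 0.075 m), for 0.1 s.
At the end, for the whole second after the job is handed in: The upper plug is within 5 mm of fully home (so the lower one is home too), and the slim rod hangs at rest in its own block: tip within 15 mm of the block's axis each way and no more than 7 mm above its hanging height, upright within 10 degrees (value of joint upper_plug above 0.05 m and x of packing_rod in the frame of packing_block between -0.015 and 0.015 m and y of packing_rod in the frame of packing_block between -0.015 and 0.015 m and z of packing_rod in the frame of packing_block between -0.002 and 0.012 m and angle between packing_rod's own z axis and vertical below 0.18 rad and linear speed of packing_rod below 0.03 m/s); the robot touches nothing.
It also fails if it takes over 48 s, if anything falls off the work surface, if the arm or the gripper's body presses on something with over 40 N, if the wrist force passes 120 N, or if a joint passes its speed limit or range.

### The arm

A 6-joint arm with a two-finger parallel gripper is mounted at the origin on the work surface; the furniture and walls round the work are solid. World frame = base frame: x ahead of the robot, y to its left, z up, the work surface at z = 0. Lengths are in m, angles in rad, forces in N, time in s.
With the tool pointing down it reaches from about 0.375 to 0.9 m from the base axis. Payload 3.1 kg.
Tool frame: the origin (TCP) lies on the centre line of the jaws, within the pads' length; the fingertips stand 14 mm ahead of it and the grasp point (between the pads) lies 5 mm behind it; z points along the fingers, y is the line along which they close (so a half turn about z gives the same grasp; the last joint's range is limited). The gripper opens to 87 mm and grips with 3 to 60 N. Pads are 19 mm wide; open, the fingers measure 117 mm over their backs; the gripper's body (75 mm by 190 mm) begins 51 mm behind the grasp point.
Start: joints at [-1.387, 0.527, 1.433, -0, 1.181, -0.178], TCP at [0.221, -0.585, 0.237] pointing down, gripper open.
Joint ranges: [-3.08, 3.08], [-0.75, 2.2], [0.22, 2.44], [-1.43, 4.57], [0, 2.65], [-2.85, 2.85]. Speed limits (rad/s): [2.79, 2.79, 3.14, 3.14, 3.14, 3.14].

### API

Orientations are given as a rotation vector (axis times angle).
In Python, from station import readout, read_camera, camera_info, robot gives the robot as it stands. The module is installed in compiled form; this text tells all that it offers.
- The arm moves only by the tool carry_out, never from a script. Its argument "motion" is a list of rows, each a list of 5 numbers: the opening, from -1 (shut) to 1 (fully open), then the shift along the tool's x, y, z in fractions of the full range, 1 being 0.75 m, then the turn about the tool's z in fractions of the full range, 1 being 60 degrees. In form: [[claw, dx, dy, dz, twist], ...]. A call has 1 to 8 rows; each row is the pose to reach, as a shift and turn from the pose commanded when the call began, along the tool's axes at that moment; what a row does not reach only later rows make up. A row lasts 1/8 s, in which the tool goes at most 62.5 mm and 10.7 degrees, less where a joint would pass 70% of its speed; a pose out of reach is approached as far as the arm can. Shift and turn numbers lie between -1 and 1, and a call with a number outside is refused. A call with a gripper value outside its range is refused whole. The fingers move at their own pace and stop on an object; "force" is the grip in N (left out, the last holds). Time passes only in rows, so rows that repeat a pose let the fingers close. It gives the time, the measured TCP pose, the force, the opening and the grip force at its end, in the units of the state.
- readout.state(): the state, without advancing time (a new reading comes with each control period).
- read_camera(name): name is "scene" or "top" or "wrist"; returns the picture (480x640x3 uint8, blue, green, red); there is no depth.
- camera_info(name): a dict with "mtx" (3x3 intrinsics, pixels), "rvec" (rotation vector, rad) and "tvec" (3), from world to camera coordinates, as OpenCV has them. Camera axes: x right, y down, z forward; pixel columns grow to the right and rows downward; lengths in m; the calibration is good to about 2 mm. The wrist camera is an equidistant fisheye: a pixel r from the principal point sees the ray r / f radians off the axis. A picture is of the moment at which its call begins: read the wrist's pose just before it. camera_info takes no time and is no camera call; for the wrist camera it gives the pose at the moment of the call.
- robot.hand_in(): hands the job in; it is judged then, once.
The state is a dict: "t": time; "joints": joint angles; "qvel": joint speeds; "joint_efforts": joint torques, N m; "tcp_pos": TCP position; "tcp_rot": TCP orientation; "force": force on the tool from outside, world axes, zero at the start; "wrist_torque": the same for the moment, N m; "gripper_width": finger opening in m; "gripper_force": force on a finger pad.
Only numpy, scipy, OpenCV 4.12 (cv2) and the standard library are available. Lean on these libraries where they do the work, as an engineer would, in place of code of your own. Each camera call takes 0.05 s, during which the arm holds its last target. There are 200 camera calls.

## Working session

There is one attempt and no reset: what is moved stays moved. The work goes in short steps, Python scripts to look and compute and a tool call to move; the robot and the scene stay as the last step left them, time stands still between calls to the robot, and variables do not carry over. Pictures are saved under pics/ and viewed, at most 10 in all, crops included, and the job is handed in when it is done.

Besides the shell and the picture viewer there is one more tool, called after "Request:" as a command line: name --pt "numbers of a row" for each row, then --argument value for the rest. carry_out: Moves the arm, as the interface text tells. Its arguments: {"type":"object","properties":{"motion":{"type":"array"},"force":{"type":"number"}},"required":["motion"]}

```bash
mkdir -p pics
python3 - <<'E'
from station import readout, read_camera, camera_info
import cv2
for n in("scene","top"):
    cv2.imwrite(f"pics/{n}0.png",read_camera(n)); c=camera_info(n); print(n,c["mtx"].tolist(),c["rvec"],c["tvec"])
s=readout.state(); print(s)
E
```

```text
scene [[552.1056260211753, 0.0, 317.48344425303833], [0.0, 552.1056260211753, 242.24236143631754], [0.0, 0.0, 1.0]] [ 0.7168983  -2.29369131  1.4907306 ] [0.4860135  0.17467809 0.84980216]
top [[447.2276320643811, 0.0, 319.1956305287652], [0.0, 447.2276320643811, 244.6324720493412], [0.0, 0.0, 1.0]] [ 2.20758874 -2.15182979  0.13711098] [0.02526746 0.5657559  0.87468616]
{'t': 0.1, 'joints': array([-1.38749742e+00,  5.28374480e-01,  1.43376162e+00, -1.29174276e-05,
        1.18138135e+00, -1.78467705e-01]), 'qvel': array([-0.00043307, -0.00190739, -0.0010278 ,  0.00043932, -0.00302274,
        0.00010124]), 'joint_efforts': array([-1.01746919e-04, -4.40985739e+01, -1.77151412e+01,  6.35704421e-02,
        5.34222624e-02, -4.08053427e-05]), 'tcp_pos': array([ 0.22113249, -0.58390876,  0.23567266]), 'tcp_rot': array([-3.08844336e+00, -5.64829250e-01,  2.60515318e-05]), 'force': array([ 0.6587076 ,  0.23217566, -0.2902435 ]), 'wrist_torque': array([ 0.04060186, -0.00750109,  0.00910582]), 'gripper_force': 0.0, 'gripper_width': 0.08697586596688116}
```

View pics/top0.png

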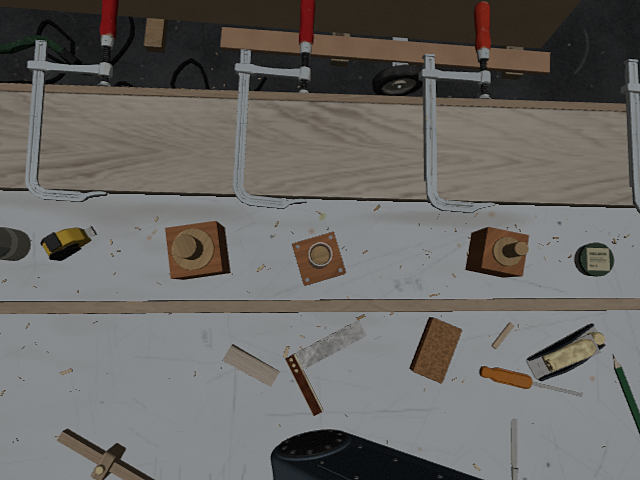

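View pics/scene0.png

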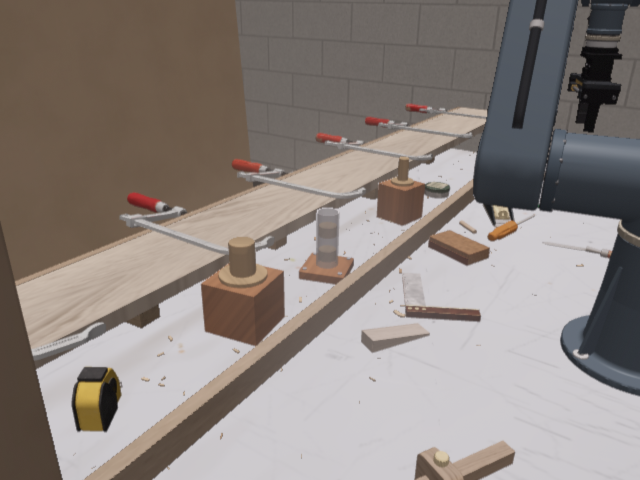

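The top view shows the slim rod in its block at the right (handle top about (521,243), collar about (508,251)). The magazine tube mouth is at about (320,254), and the thick rod is at the left (187,245). The scene view agrees: slim rod at (403,170), tube mouth at (327,213). A shelf with clamps runs along the far side. I'll zoom in on the relevant parts.

```bash
cat > h.py <<'E'
import numpy as np, cv2
from station import readout, read_camera, camera_info
def ray(n,uv):
    c=camera_info(n); R=cv2.Rodrigues(np.array(c["rvec"]))[0]; t=np.array(c["tvec"]).ravel(); K=np.array(c["mtx"])
    if n=="wrist":
        d=np.array([uv[0]-K[0,2],uv[1]-K[1,2]])/K[0,0]; r=np.hypot(*d)+1e-12
        v=np.r_[d/r*np.sin(r),np.cos(r)]
    else: v=np.linalg.inv(K)@np.r_[uv,1.]
    return -R.T@t, R.T@v
def plane(n,uv,z):
    o,d=ray(n,uv); return o+d*(z-o[2])/d[2]
def two(a,ua,b,ub):
    o,d=ray(a,ua);p,e=ray(b,ub)
    A=np.c_[d,-e]; s=np.linalg.lstsq(A,p-o,rcond=None)[0]
    return (o+d*s[0]+p+e*s[1])/2, np.linalg.norm(o+d*s[0]-p-e*s[1])
E
python3 - <<'E'
from h import *
t=cv2.imread("pics/top0.png");s=cv2.imread("pics/scene0.png")
f=lambda im,x,y,w,h,k:cv2.resize(im[y:y+h,x:x+w],None,fx=k,fy=k,interpolation=cv2.INTER_CUBIC)
a=f(t,460,220,80,60,5);b=f(t,280,225,80,60,5);c=f(s,365,150,80,60,5);d=f(s,290,200,80,90,5)[:300]
cv2.imwrite("pics/crop.png",np.vstack([np.hstack([a,b]),np.hstack([c,d])]))
# shelf edge/clamp points: top, scene pairs
print(camera_info("wrist"))
for name,u,v in(("clamp jaw end2",(302,203),(368,192)),("clamp jaw end3",(493,208),(470,158)),("red handle top3",(483,3),(317,138)),("red2",(307,3),(234,165)) ):
    print(name,two("top",u,"scene",v))
E
```

```text
{'mtx': array([[371.64829954,   0.        , 323.11994551],
       [  0.        , 371.64829954, 239.87107896],
       [  0.        ,   0.        ,   1.        ]]), 'rvec': array([-2.40185529,  1.6584224 ,  0.22069545]), 'tvec': array([-0.62409744, -0.02993684,  0.39107025])}
clamp jaw end2 (array([0.54422451, 0.04043147, 0.1863256 ]), np.float64(0.15950266127528312))
clamp jaw end3 (array([ 0.50838749, -0.28245916,  0.18333951]), np.float64(0.23050448040637864))
red handle top3 (array([ 0.87357177, -0.25758398,  0.20386303]), np.float64(0.19021170746691848))
red2 (array([0.87559866, 0.03403645, 0.20284673]), np.float64(0.16728673289778984))
```

View pics/crop.png

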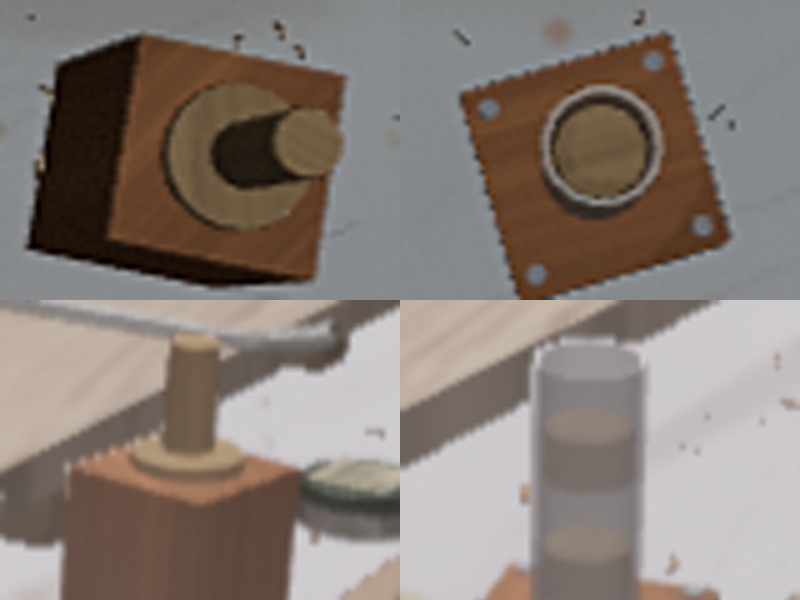

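The crop shows these points:

| Point | Top view | Scene view |
|---|---|---|
| Slim handle top | (521.6,248.6) | (404,158.2) |
| Collar | (508,251) | – |
| Tube mouth | (320.6,254.4) | (328.4,212) |

Both plugs are visible, with a gap between them.

Run:
```python
from h import *
np.set_printoptions(precision=4,suppress=True)
print("handle",two("top",(521.6,248.6),"scene",(404,158.2)),plane("top",(521.6,248.6),.153),plane("scene",(404,158.2),.153))
print("collar",plane("top",(508,251),.098),plane("scene",(402.6,182),.098))
print("mouth",two("top",(320.6,254.4),"scene",(328.4,212)),plane("top",(320.6,254.4),.13),plane("scene",(328.4,212),.13))
print("block corners",[plane("top",(460+x/5,220+y/5),.09)[:2] for x,y in((143,36),(345,75),(315,280),(108,238))])
print("foot corners",[plane("top",(280+x/5,225+y/5),.02)[:2] for x,y in((270,35),(330,240),(60,93))])
for u in((105,195),(302,203),(493,208)):
  for v in((268,240),(368,192),(432,160),(470,132)):
    p,r=two("top",u,"scene",v)
    if r<.03: print(u,v,p,r)
for u in((108,3),(307,3),(483,3)):
  for v in((130,198),(234,165),(317,138),(366,121)):
    p,r=two("top",u,"scene",v)
    if r<.03: print("red",u,v,p,r)
for z in(.0,.05,.1):print("shelf edge",z,plane("top",(320,204),z),"ledge",plane("top",(320,300),z))
s=readout.state();R=cv2.Rodrigues(s["tcp_rot"])[0];print(s["tcp_pos"],R)
```

```text
handle (array([ 0.5556, -0.3144,  0.1502]), np.float64(0.0015126960742746472)) [ 0.5547 -0.3135  0.153 ] [ 0.5518 -0.3046  0.153 ]
collar [ 0.5553 -0.314   0.098 ] [ 0.5463 -0.2951  0.098 ]
mouth (array([0.5377, 0.0393, 0.1277]), np.float64(0.0011397350853914058)) [0.537 0.039 0.13 ] [0.535  0.0445 0.13  ]
block corners [array([ 0.6007, -0.2811]), array([ 0.5878, -0.3587]), array([ 0.5094, -0.3454]), array([ 0.5232, -0.2667])]
foot corners [array([0.5926, 0.0099]), array([ 0.5094, -0.0162]), array([0.5664, 0.095 ])]
(302, 203) (268, 240) [0.6483 0.0792 0.0548] 0.010137366584975927
(493, 208) (368, 192) [ 0.6456 -0.3074  0.0495] 0.001206271281344368
red (307, 3) (130, 198) [1.0691 0.0805 0.0548] 0.008381703466039751
red (483, 3) (234, 165) [ 1.0848 -0.2939  0.0474] 0.0013694597986507317
shelf edge 0.0 [0.6538 0.0395 0.    ] ledge [0.4534 0.0347 0.    ]
shelf edge 0.05 [0.644  0.0406 0.05  ] ledge [0.4544 0.036  0.05  ]
shelf edge 0.1 [0.6342 0.0417 0.1   ] ledge [0.4555 0.0374 0.1   ]
[ 0.2211 -0.5839  0.2357] [[ 0.9353  0.3539 -0.0004]
 [ 0.3539 -0.9353  0.0019]
 [ 0.0003 -0.0019 -1.    ]]
```

Both views agree on heights and sizes, so I can act on these: rod and block at (0.555, -0.313), magazine at (0.537, 0.039). Shelf and clamps are low, about 0.05 m. I'll move to hover over the rod.

The rows are not in the units I measure in: shifts go in shares of 0.75 m and turns go in shares of 60 degrees. I convert before sending: 0.408 m is 0.544, 0.38 m is 0.5067.

Request:
carry_out --pt "1 0.0733 -0.024 0 0" --pt "1 0.1467 -0.048 0 0" --pt "1 0.22 -0.072 0 0" --pt "1 0.2933 -0.096 0 0" --pt "1 0.3667 -0.12 0 0" --pt "1 0.44 -0.144 0 0" --pt "1 0.5067 -0.168 0 0" --pt "1 0.544 -0.18 0 0" --force 45

```text
t: 1.1
tcp_pos: [0.5566, -0.3112, 0.236]
tcp_rot: [-3.088, -0.569, 0.001]
force: [0.3, -0.3, 0.5]
gripper_width: 0.0869
gripper_force: 0.0
```

Request:
carry_out --pt "1 0 0 0 0" --pt "1 0 0 0 0"

```text
t: 1.35
tcp_pos: [0.5543, -0.3141, 0.2361]
tcp_rot: [-3.09, -0.565, 0.002]
force: [0.7, 1.2, -0.8]
gripper_width: 0.087
gripper_force: 0.0
```

Run:
```python
from h import *
np.set_printoptions(precision=4,suppress=True)
s=readout.state();R=cv2.Rodrigues(s["tcp_rot"])[0];print(s["t"],s["tcp_pos"],R,s["joints"],s["force"])
c=camera_info("wrist"); im=read_camera("wrist")
Rc=cv2.Rodrigues(c["rvec"])[0]
def proj(p):
    v=Rc@np.array(p)+c["tvec"]; th=np.arctan2(np.hypot(v[0],v[1]),v[2]); q=v[:2]/np.hypot(v[0],v[1])*th*c["mtx"][0,0]
    return q+c["mtx"][:2,2]
for p in([.555,-.3135,.153],[.555,-.3135,.098]):
    q=proj(p);print(q);cv2.drawMarker(im,tuple(int(round(x)) for x in q),(255,0,255),0,12)
cv2.imwrite("pics/w1.png",im)
```

```text
1.35 [ 0.5543 -0.3141  0.2361] [[ 0.9353  0.3539 -0.0014]
 [ 0.3539 -0.9353  0.0002]
 [-0.0012 -0.0007 -1.    ]] [-0.6903  0.5451  1.4001 -0.0008  1.1976  0.519 ] [ 0.7288  1.1633 -0.792 ]
[322.5416 253.5037]
[322.6804 233.0331]
```

View pics/w1.png

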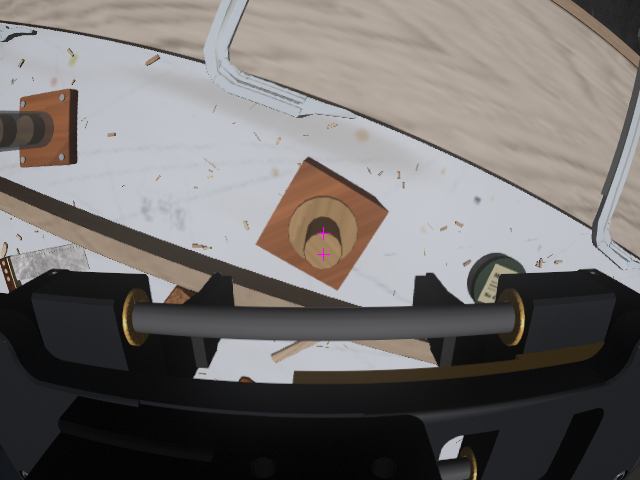

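The wrist view shows the handle top at about (322,251), right on the predicted mark and centred between the fingers. Next I'll descend and grip.

Converted, 0.114 m is 0.152, 0.105 m is 0.14.

Request:
carry_out --pt "1 0 0 0.0533 0" --pt "1 0 0 0.1067 0" --pt "1 0 0 0.14 0" --pt "1 0 0 0.152 0" --pt "1 0 0 0.152 0" --pt "-1 0 0 0.152 0" --pt "-1 0 0 0.152 0" --pt "-1 0 0 0.152 0" --force 45

```text
t: 2.4
tcp_pos: [0.5554, -0.314, 0.1234]
tcp_rot: [3.089, 0.565, 0.001]
force: [-0.7, 0.0, -0.5]
gripper_width: 0.0652
gripper_force: 0.0
```

Request:
carry_out --pt "-1 0 0 0 0" --pt "-1 0 0 0 0" --pt "-1 0 0 0 0" --pt "-1 0 0 0 0"

```text
t: 2.9
tcp_pos: [0.555, -0.3137, 0.1225]
tcp_rot: [-3.09, -0.565, 0.0]
force: [0.3, 0.3, -0.7]
gripper_width: 0.0253
gripper_force: 45.5
```

Converted, -0.16 m is -0.2133, -0.14 m is -0.1867.

Request:
carry_out --pt "-1 0 0 -0.0133 0" --pt "-1 0 0 -0.04 0" --pt "-1 0 0 -0.0733 0" --pt "-1 0 0 -0.1067 0" --pt "-1 0 0 -0.1467 0" --pt "-1 0 0 -0.1867 0" --pt "-1 0 0 -0.2133 0" --pt "-1 0 0 -0.2133 0"

```text
t: 3.9
tcp_pos: [0.5558, -0.3144, 0.2848]
tcp_rot: [3.087, 0.565, 0.005]
force: [-0.5, 0.3, -2.8]
gripper_width: 0.0248
gripper_force: 45.0
```

Run:
```python
from h import *
np.set_printoptions(precision=4,suppress=True)
s=readout.state();R=cv2.Rodrigues(s["tcp_rot"])[0];print(s["t"],s["tcp_pos"],s["force"],s["gripper_width"])
print((R.T@(np.array([.537,.039,.27])-s["tcp_pos"])))
```

```text
3.9 [ 0.5558 -0.3144  0.2848] [-0.5437  0.2536 -2.8427] 0.02481183721710853
[ 0.1075 -0.3373  0.0137]
```

Converted, -0.337 m is -0.4493, 0.108 m is 0.144.

Request:
carry_out --pt "-1 0.0133 -0.04 0 0" --pt "-1 0.0347 -0.1067 0 0" --pt "-1 0.056 -0.1733 0 0" --pt "-1 0.0773 -0.24 0 0" --pt "-1 0.0987 -0.3067 0 0" --pt "-1 0.12 -0.3733 0 0" --pt "-1 0.136 -0.4267 0 0" --pt "-1 0.144 -0.4493 0 0"

```text
t: 4.9
tcp_pos: [0.5353, 0.0418, 0.2815]
tcp_rot: [-3.089, -0.569, 0.004]
force: [-0.1, 0.3, -2.1]
gripper_width: 0.025
gripper_force: 45.0
```

Request:
carry_out --pt "-1 0 0 0 0" --pt "-1 0 0 0 0" --pt "-1 0 0 0 0"

```text
t: 5.28
tcp_pos: [0.5371, 0.0382, 0.2824]
tcp_rot: [3.091, 0.562, -0.0]
force: [-0.3, 1.2, -1.3]
gripper_width: 0.0252
gripper_force: 45.0
```

Run:
```python
from h import *
np.set_printoptions(precision=4,suppress=True)
s=readout.state();print(s["t"],s["tcp_pos"],s["force"],s["gripper_width"])
a=read_camera("top");b=read_camera("scene");w=read_camera("wrist")
f=lambda im,x,y,w,h,k:cv2.resize(im[y:y+h,x:x+w],None,fx=k,fy=k,interpolation=cv2.INTER_CUBIC)
cv2.imwrite("pics/m1.png",np.hstack([f(b,270,100,130,200,3),f(w,210,110,130*2,200*2,1.5)]))
```

```text
5.275 [0.5371 0.0382 0.2824] [-0.3279  1.25   -1.2878] 0.0252371707973739Traceback (most recent call last):
  File "<stdin>", line 6, in <module>
    return _nx.concatenate(arrs, 1, dtype=dtype, casting=casting)
           ~~~~~~~~~~~~~~~^^^^^^^^^^^^^^^^^^^^^^^^^^^^^^^^^^^^^^^
ValueError: all the input array dimensions except for the concatenation axis must match exactly, but along dimension 0, the array at index 0 has size 600 and the array at index 1 has size 555
```

Run:
```python
from h import *
b=read_camera("scene");w=read_camera("wrist")
f=lambda im,x,y,w,h,k:cv2.resize(im[y:y+h,x:x+w],None,fx=k,fy=k,interpolation=cv2.INTER_CUBIC)
cv2.imwrite("pics/m1.png",np.hstack([f(b,270,100,130,200,3),f(w,220,80,130,200,3)]))
```

```text
(no output)
```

View pics/m1.png

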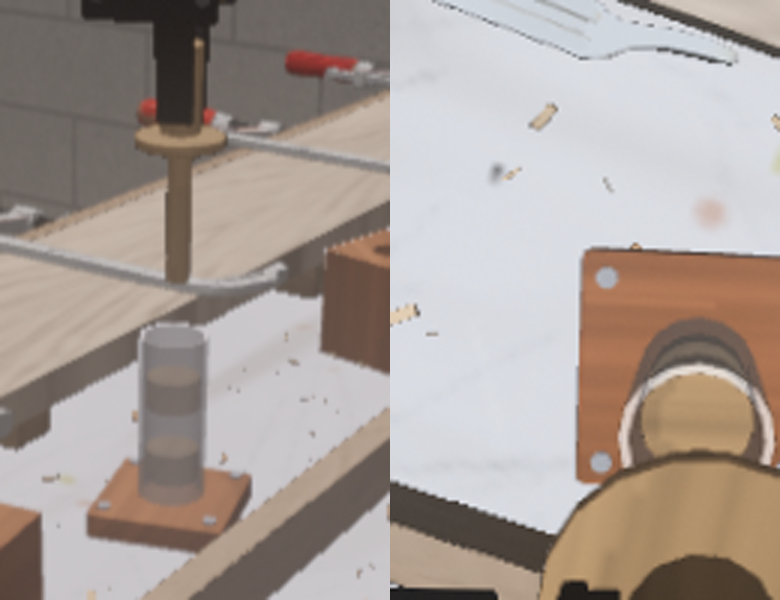

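The rod hangs straight in the fingers, within about 2 mm of the tube's axis (tip at crop x 178, tube at 173). The tube has 11 mm clearance, so I'll lower it into the tube.

Converted, 0.092 m is 0.1227, 0.085 m is 0.1133.

Request:
carry_out --pt "-1 0 0 0.0267 0" --pt "-1 0 0 0.0467 0" --pt "-1 0 0 0.06 0" --pt "-1 0 0 0.0733 0" --pt "-1 0 0 0.0867 0" --pt "-1 0 0 0.1 0" --pt "-1 0 0 0.1133 0" --pt "-1 0 0 0.1227 0"

```text
t: 6.52
tcp_pos: [0.5371, 0.0396, 0.1903]
tcp_rot: [3.09, 0.565, 0.001]
force: [-0.4, 0.3, 4.5]
gripper_width: 0.0248
gripper_force: 45.0
```

Request:
carry_out --pt "-1 0 0 0.0053 0" --pt "-1 0 0 0.0093 0" --pt "-1 0 0 0.012 0" --pt "-1 0 0 0.012 0"

```text
t: 7.02
tcp_pos: [0.5369, 0.0395, 0.1815]
tcp_rot: [3.09, 0.565, 0.001]
force: [-0.5, 0.2, 2.5]
gripper_width: 0.0254
gripper_force: 45.0
```

Converted, 0.002 m is 0.0027.

Request:
carry_out --pt "-1 0 0 0.0027 0" --pt "-1 0 0 0.0027 0"

```text
t: 7.28
tcp_pos: [0.5373, 0.0396, 0.1813]
tcp_rot: [3.09, 0.565, 0.003]
force: [-1.6, 0.0, 13.3]
gripper_width: 0.0252
gripper_force: 45.0
```

Converted, 0.002 m is 0.0027.

Request:
carry_out --pt "-1 0 0 0.0027 0" --pt "-1 0 0 0.0027 0"

```text
t: 7.52
tcp_pos: [0.5377, 0.0396, 0.1812]
tcp_rot: [3.089, 0.565, 0.005]
force: [-3.4, 0.4, 24.5]
gripper_width: 0.0251
gripper_force: 45.0
```

It hit a hard stop exactly at the predicted height (TCP 0.181) with 24 N, so the plugs are home. Now I'll withdraw.

Converted, -0.105 m is -0.14, -0.09 m is -0.12.

Request:
carry_out --pt "-1 0 0 0 0" --pt "-1 0 0 -0.0133 0" --pt "-1 0 0 -0.04 0" --pt "-1 0 0 -0.0667 0" --pt "-1 0 0 -0.0933 0" --pt "-1 0 0 -0.12 0" --pt "-1 0 0 -0.14 0" --pt "-1 0 0 -0.14 0"

```text
t: 8.52
tcp_pos: [0.5372, 0.0395, 0.2831]
tcp_rot: [3.09, 0.565, 0.003]
force: [0.3, -0.4, -1.1]
gripper_width: 0.0253
gripper_force: 45.0
```

Converted, 0.337 m is 0.4493, 0.32 m is 0.4267.

Request:
carry_out --pt "-1 -0.0133 0.04 0 0" --pt "-1 -0.0347 0.1067 0 0" --pt "-1 -0.056 0.1733 0 0" --pt "-1 -0.0773 0.24 0 0" --pt "-1 -0.0987 0.3067 0 0" --pt "-1 -0.12 0.3733 0 0" --pt "-1 -0.136 0.4267 0 0" --pt "-1 -0.144 0.4493 0 0"

```text
t: 9.52
tcp_pos: [0.5544, -0.316, 0.2808]
tcp_rot: [-3.09, -0.561, 0.002]
force: [-0.8, 1.2, -1.5]
gripper_width: 0.0249
gripper_force: 45.0
```

Request:
carry_out --pt "-1 0 0 0 0" --pt "-1 0 0 0 0" --pt "-1 0 0 0 0"

```text
t: 9.9
tcp_pos: [0.5551, -0.312, 0.2826]
tcp_rot: [-3.089, -0.568, 0.0]
force: [-0.1, -0.3, -1.4]
gripper_width: 0.0252
gripper_force: 45.0
```

Run:
```python
from h import *
np.set_printoptions(precision=4,suppress=True)
s=readout.state();print(s["t"],s["tcp_pos"],s["force"],s["gripper_width"])
b=read_camera("scene");w=read_camera("wrist")
f=lambda im,x,y,w,h,k:cv2.resize(im[y:y+h,x:x+w],None,fx=k,fy=k,interpolation=cv2.INTER_CUBIC)
cv2.imwrite("pics/m2.png",np.hstack([f(b,290,80,160,220,2.5),f(w,240,80,160,220,2.5)]))
```

```text
9.9 [ 0.5551 -0.312   0.2826] [-0.1175 -0.3135 -1.3815] 0.025247320022428004
```

View pics/m2.png

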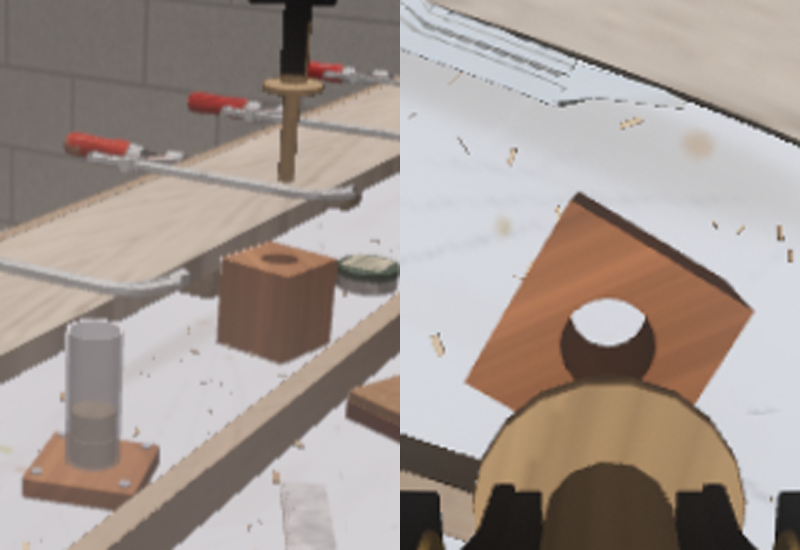

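Both plugs now sit stacked at the bottom of the tube. The rod is upright and lines up with the hole (crop (280,258)), so I'll lower it in.

Converted, 0.158 m is 0.2107, 0.156 m is 0.208.

Request:
carry_out --pt "-1 0 0 0.04 0" --pt "-1 0 0 0.08 0" --pt "-1 0 0 0.1133 0" --pt "-1 0 0 0.1467 0" --pt "-1 0 0 0.1733 0" --pt "-1 0 0 0.196 0" --pt "-1 0 0 0.208 0" --pt "-1 0 0 0.2107 0"

```text
t: 11.0
tcp_pos: [0.5551, -0.3136, 0.1242]
tcp_rot: [-3.09, -0.565, 0.0]
force: [0.6, 0.4, -1.0]
gripper_width: 0.0252
gripper_force: 45.0
```

Converted, 0.001 m is 0.0013.

Request:
carry_out --pt "-1 0 0 0.0013 0" --pt "-1 0 0 0.0013 0"

```text
t: 11.25
tcp_pos: [0.5554, -0.3141, 0.1242]
tcp_rot: [3.089, 0.565, 0.001]
force: [-0.0, 1.0, -2.4]
gripper_width: 0.0253
gripper_force: 45.0
```

Converted, 0.001 m is 0.0013.

Request:
carry_out --pt "-1 0 0 0.0013 0" --pt "-1 0 0 0.0013 0" --pt "1 0 0 0.0013 0" --pt "1 0 0 0.0013 0" --pt "1 0 0 0.0013 0" --pt "1 0 0 0.0013 0" --pt "1 0 0 0.0013 0"

```text
t: 12.12
tcp_pos: [0.5551, -0.3139, 0.1226]
tcp_rot: [3.09, 0.565, 0.0]
force: [0.8, -0.6, 1.1]
gripper_width: 0.0674
gripper_force: 0.0
```

Converted, -0.15 m is -0.2, -0.12 m is -0.16.

Request:
carry_out --pt "1 0 0 0 0" --pt "1 0 0 -0.0133 0" --pt "1 0 0 -0.04 0" --pt "1 0 0 -0.08 0" --pt "1 0 0 -0.12 0" --pt "1 0 0 -0.16 0" --pt "1 0 0 -0.2 0" --pt "1 0 0 -0.2 0"

```text
t: 13.12
tcp_pos: [0.5565, -0.3149, 0.2762]
tcp_rot: [3.085, 0.564, 0.008]
force: [0.7, 0.9, 0.4]
gripper_width: 0.0872
gripper_force: 0.0
```

Run:
```python
from h import *
np.set_printoptions(precision=4,suppress=True)
s=readout.state();print(s["t"],s["tcp_pos"],s["force"],s["gripper_width"])
b=read_camera("scene");w=read_camera("wrist")
f=lambda im,x,y,w,h,k:cv2.resize(im[y:y+h,x:x+w],None,fx=k,fy=k,interpolation=cv2.INTER_CUBIC)
cv2.imwrite("pics/m3.png",np.hstack([f(b,290,80,160,220,2.5),f(w,240,80,160,220,2.5)]))
```

```text
13.125 [ 0.5565 -0.3149  0.2762] [0.7148 0.8639 0.4091] 0.08719746830241912
```

View pics/m3.png

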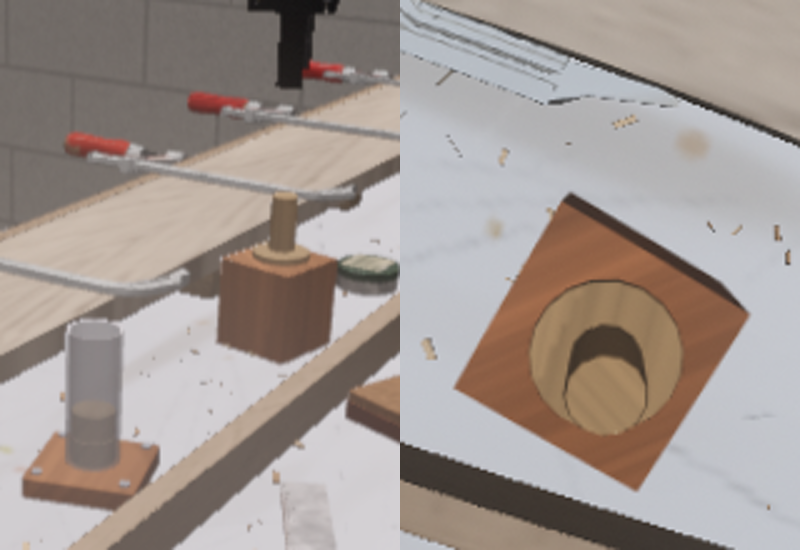

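The rod hangs upright in its own block with the collar flat on top (crop (280,255)). The plugs are at the bottom of the tube and the gripper is clear, so I'm handing in.

```bash
python3 -c "
from station import robot
print(robot.hand_in())"
```

```text
the job is handed in; nothing more can be done
None
```

I pressed both plugs to the hard stop at the bottom of the tube (24 N reading), hung the slim rod back upright in its own block, let go and handed the job in; no verdict came back.

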